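Find the hidden catch of the bead chest

TASK

The low wooden bead chest has a secret drawer behind its plain front, and one of the six small square panels set in its top is the push of the drawer's catch; the other five are glued fast and look just the same. Feel over the panels gently with the fingertips until you find the one that gives, and press it home so that the drawer springs open by itself. Leave the drawer open, take the hand clear, and do not pick up, push about or upset the things on and beside the chest.

Things in the scene. Friction and masses are not known exactly. Their poses are not given: they have to be found in the camera images.
- chest: Dark wood bead chest, fixed: 190 mm deep (x), 260 wide (y), 85 high. Origin: centre of its underside; +x from its plain front (facing the robot) to its back, z up. Its flat top is a frame with six square openings 50 mm wide, in two rows of three, 62 mm apart centre to centre both ways (12 mm bars). In each lies a flat square panel with a lozenge inlay, its face 2 mm below the frame.
- panels (a point): Centre of the six openings, level with the top of the frame (85 mm above the bench); axes as the chest's. Openings are centred at x = -31 and +31 mm, y = -62, 0 and +62 mm from here. Five panels are rigid; one, in any of the six places from run to run, is the push of the catch and sinks straight down.
- catch (a joint): How far the push panel is pressed, m: 0 = at rest, 0.006 = fully home (its face then 8 mm below the frame). It moves straight down against a spring and the catch, in all 1 N at first and up to about 4 N on the way home, and comes back up when let go. The drawer is released after about 3 mm. This value tells nothing of where the panel is.
- drawer (a joint): How far the drawer stands out of the chest's front, m: 0 = shut and flush, 0.042 = fully out. It slides along the chest's -x, has no handle and is held shut by the catch; its spring (about 2 N) pushes it fully out within a second once the catch is pressed.
- spool: Loose wooden cord spool, 26 mm across, 32 mm high, standing on the chest's top behind the panels (at chest x = 71 mm). Origin: centre of its underside.
- mug: Loose yellow enamel mug of beads, 78 mm across, 78 mm high, standing upright left (+y) of the chest; handle on its own +y. Origin: centre of its underside.
- salt_cellar: Loose cobalt glass salt cellar, open, 60 mm across, 34 mm high, standing right (-y) of the chest. Origin: centre of its underside.
- bead_pick: Loose bone bead pick, 135 mm long, 9 mm thick, lying right of the chest beyond the salt cellar. Origin: on its underside near the middle; x points to the tip.
- jar: Loose amber glass jar with a steel lid, 49 mm across, 51 mm high, standing behind the chest. Origin: centre of its underside.
Not all that is in view belongs to the job. What is shaped like the spool but blue or pink is not meant. Of the things that look like the jar, the middle-sized one is meant.

How it is judged:
On the way:
1. the push panel is pressed home (value of joint catch above 0.003 m), for 0.05 s.
At the end, for the whole second after the job is handed in: The drawer stands out more than 37 mm and is at rest, the push panel is back up (less than 2 mm down), and the spool, mug, salt cellar, pick and jar are within 15 mm of where they began, the standing ones upright (value of joint drawer above 0.037 m and value of joint catch below 0.002 m and velocity of joint drawer below 0.01 m/s and distance of each of spool, mug, salt_cellar, bead_pick, jar from where it was at the start of the episode below 0.015 m and angle between each of spool, mug, salt_cellar, jar's own z axis and vertical below 0.2 rad); the robot touches nothing.
It fails at once if the panelling or anything else was struck or leaned on hard with the fingers (over 150 N) (contact force between the fingers and anything else above 150 N).
It fails at once if one of the things on and beside the chest was picked up, pushed about or upset (more than 20 mm or 0.35 rad) (distance of any of spool, mug, salt_cellar, bead_pick, jar from where it was at the start of the episode above 0.02 m or angle between any of spool, mug, salt_cellar, jar's own z axis and vertical above 0.35 rad).
It also fails if it takes over 45 s, if anything falls off the work surface, if the arm or the gripper's body presses on something with over 40 N, if the wrist force passes 120 N, or if a joint passes its speed limit or range.

ROBOT

A 6-joint arm with a two-finger parallel gripper is mounted at the origin on the work surface. World frame = base frame: x ahead of the robot, y to its left, z up, the work surface at z = 0. Lengths are in m, angles in rad, forces in N, time in s.
With the tool pointing down it reaches from about 0.3 to 0.75 m from the base axis. Payload 8.5 kg.
Tool frame: the origin (TCP) lies on the mounting face of the last link; the fingertips stand 166 mm ahead of it and the grasp point (between the pads) lies 147 mm ahead of it; z points along the fingers, y is the line along which they close (so a half turn about z gives the same grasp; the last joint's range is limited). The gripper opens to 88 mm and grips with 3 to 60 N. Pads are 18 mm wide; open, the fingers measure 123 mm over their backs; the gripper's body (75 mm by 187 mm) begins 45 mm behind the grasp point.
Start: joints at [-1.333, 0.381, 1.297, -0, 1.464, -0.215], TCP at [0.241, -0.495, 0.405] pointing down, gripper open.
Joint ranges: [-3.11, 3.11], [-0.89, 2.33], [0.22, 2.48], [-1.42, 4.56], [0.17, 2.85], [-2.88, 2.88]. Speed limits (rad/s): [2.39, 2.39, 3.14, 3.14, 3.14, 3.14].

INTERFACE

Orientations are given as a 3x3 rotation matrix whose columns are the frame's x, y, z axes.
In Python, from bench import monitor, viewer, finish_job gives the robot as it stands.
- The arm moves only by the tool arm_command, never from a script. Its argument "increments" is a list of rows, each an object of numbers: "dx", "dy", "dz": the shift along the tool's x, y, z in m; "ax", "ay", "az": the turn, a rotation vector about the tool's x, y, z in rad. In form: [{"dx": .., "dy": .., "dz": .., "ax": .., "ay": .., "az": ..}, ...]. A call has 1 to 20 rows; each row is the pose to reach, as a shift and turn from the pose commanded when the call began, along the tool's axes at that moment; what a row does not reach only later rows make up. A row lasts 1/8 s, in which the tool goes at most 62.5 mm and 10.7 degrees, less where a joint would pass 70% of its speed; a pose out of reach is approached as far as the arm can. A call with a gripper value outside its range is refused whole. "hand" is the finger opening in m, from 0 to 0.0881, set as the call begins (left out, the last holds). The fingers move at their own pace and stop on an object; the grip force is fixed at half the most. Time passes only in rows, so rows that repeat a pose let the fingers close. It gives the time, the measured TCP pose, the force, the opening and the grip force at its end, in the units of the state.
- monitor.get_obs(): the state, without advancing time (a new reading comes with each control period).
- viewer.read_camera(name): name is "scene" or "top" or "wrist"; returns a dict with "color" (480x640x3 uint8, red, green, blue), "depth" (480x640 float32, m along the optical axis (not along the pixel's ray), 0 where there is no reading), "fx", "fy", "cx", "cy" (pixels), "k1" (the pictures are not rectified: a ray, as slopes to the right and down, at radius r is drawn at 1 + k1 r^2 times it, then the intrinsics apply), "view" (4x4, takes a point from world to camera coordinates); the wrist camera has in their place "T_tool_cam" (4x4, takes a point from camera to tool coordinates, whose origin is the TCP and whose axes are the flange's). Camera axes: x right, y down, z forward; pixel columns grow to the right and rows downward; lengths in m; the calibration is good to about 2 mm. A picture is of the moment at which its call begins: read the wrist's pose just before it.
- finish_job(): hands the job in; it is judged then, once.
The state is a dict: "time": time; "joints": joint angles; "qd": joint speeds; "joint_torque": joint torques, N m; "tcp_pos": TCP position; "tcp_rot": TCP orientation; "force": force on the tool from outside, world axes, zero at the start; "torque": the same for the moment, N m; "gripper_width": finger opening in m; "gripper_force": force on a finger pad.
Only numpy, scipy, OpenCV 4.12 (cv2) and the standard library are available. Lean on these libraries where they do the work, as an engineer would, in place of code of your own. Each camera call takes 0.05 s, during which the arm holds its last target. There are 200 camera calls.

## Working session

There is one attempt and no reset: what is moved stays moved. The work goes in short steps, Python scripts to look and compute and a tool call to move; the robot and the scene stay as the last step left them, time stands still between calls to the robot, and variables do not carry over. Pictures are saved under pics/ and viewed, at most 10 in all, crops included, and the job is handed in when it is done.

Besides the shell and the picture viewer there is one more tool, called as name(argument=value, ...), one argument or row to a line, values as JSON. arm_command: Moves the arm, as the interface text tells. Its arguments: {"type":"object","properties":{"increments":{"type":"array","items":{"type":"object","properties":{"dx":{"type":"number"},"dy":{"type":"number"},"dz":{"type":"number"},"ax":{"type":"number"},"ay":{"type":"number"},"az":{"type":"number"}}}},"hand":{"type":"number"}},"required":["increments"]}

```bash
mkdir -p pics; ls
cat > h.py <<'E'
import numpy as np, cv2
from bench import monitor, viewer
def world(c, T=None):
    # per-pixel world points from depth ; T: world from cam
    K=np.array([[c['fx'],0,c['cx']],[0,c['fy'],c['cy']],[0,0,1]]); 
    if T is None: T=np.linalg.inv(c['view'])
    v,u=np.mgrid[:480,:640]; x=(u-c['cx'])/c['fx']; y=(v-c['cy'])/c['fy']
    rd=np.hypot(x,y); r=rd.copy()
    for _ in range(10): r=rd/(1+c['k1']*r*r)
    s=1/(1+c['k1']*r*r); d=c['depth']
    P=np.stack([x*s*d,y*s*d,d],-1)
    return P@T[:3,:3].T+T[:3,3]
E
python3 - <<'E'
from h import *
o=monitor.get_obs(); print(o)
for n in ('scene','top'):
    c=viewer.read_camera(n); cv2.imwrite(f'pics/{n}0.png',c['color'][...,::-1]); print(n,c['k1'],c['fx'],c['view'].round(3).tolist())
    np.save(n+'.npy',world(c))
E
```

```text
pics
{'time': 0.0, 'joints': array([-1.33330447e+00,  3.81198740e-01,  1.29823253e+00,  1.01449780e-05,
        1.46358590e+00, -2.15299019e-01]), 'qd': array([-0.00170383, -0.00020905,  0.00029204, -0.00080279,  0.0001624 ,
        0.00084679]), 'joint_torque': array([ 2.80826149e-03, -4.37927163e+01, -2.24558598e+01,  7.14831194e-02,
        3.52142297e-02, -8.80539733e-05]), 'tcp_pos': array([ 0.24060249, -0.49453972,  0.40414565]), 'tcp_rot': array([[ 8.99230192e-01,  4.37475662e-01, -3.25335731e-04],
       [ 4.37475671e-01, -8.99229178e-01,  1.38690321e-03],
       [ 3.14185018e-04, -1.38947171e-03, -9.99998985e-01]]), 'force': array([ 0.31359259, -0.11408558,  0.41982895]), 'torque': array([ 0.00772807, -0.02870821,  0.0334443 ]), 'gripper_force': 0.0, 'gripper_width': 0.08784975933468407}
scene -0.08281573374413449 445.5117968265867 [[0.318, 0.948, 0.001, -0.199], [0.718, -0.24, -0.653, -0.397], [-0.619, 0.209, -0.757, 1.256], [0.0, 0.0, 0.0, 1.0]]
top -0.07792349152866207 476.7147820325658 [[-0.027, -0.999, 0.036, -0.017], [-0.991, 0.022, -0.131, 0.632], [0.13, -0.039, -0.991, 0.922], [0.0, 0.0, 0.0, 1.0]]
```

View pics/top0.png

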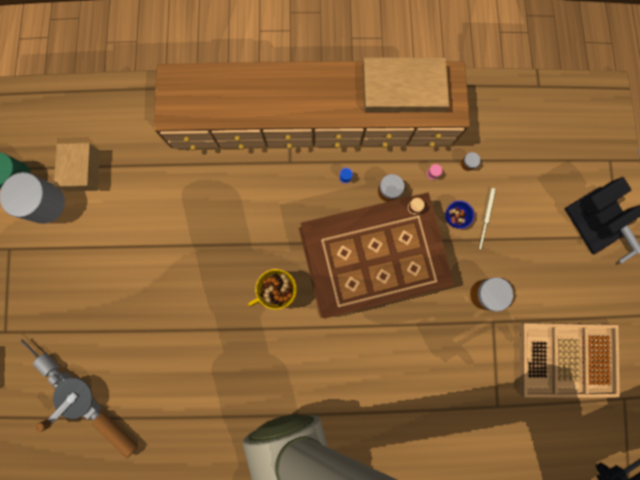

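View pics/scene0.png

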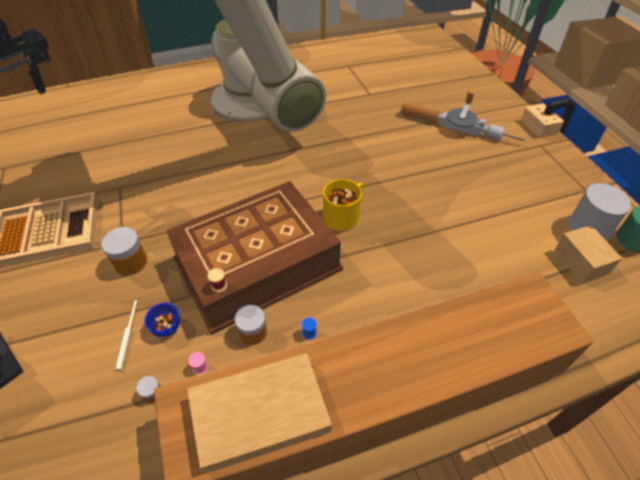

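Top view: the panels are at (344,253), (375,245), (405,238) in the back row and (352,284), (383,276), (414,268) in the front row. The spool is the tan one on the chest at (417,205); the blue (346,175) and pink (436,171) ones are decoys. The jar is the middle-sized one at (392,187); (495,294) is larger and (472,160) smaller. The mug is at (276,289) and the salt cellar at (460,215).

```bash
cat > m.py <<'E'
from h import *
from scipy.optimize import least_squares
T=np.load('top.npy');S=np.load('scene.npy')
tp=[(344,253),(375,245),(405,238),(352,284),(383,276),(414,268)]
sp=[(288,230),(256,243),(225,257),(272,209),(240,221),(211,235)]
cams={n:viewer.read_camera(n) for n in('top','scene')}
def ray(c,u,v):
    p=cv2.undistortPoints(np.array([[[u,v]]],float),np.array([[c['fx'],0,c['cx']],[0,c['fy'],c['cy']],[0,0,1]]),np.array([c['k1'],0,0,0]))[0,0]
    R=c['view'][:3,:3]; d=R.T@np.array([*p,1]); return -R.T@c['view'][:3,3],d/np.linalg.norm(d)
def tri(a,b):
    A=np.zeros((3,3));B=np.zeros(3)
    for n,q in(('top',a),('scene',b)):
        o,d=ray(cams[n],*q);M=np.eye(3)-np.outer(d,d);A+=M;B+=M@o
    return np.linalg.solve(A,B)
loc=np.array([(31,62),(31,0),(31,-62),(-31,62),(-31,0),(-31,-62)])/1000
P=np.array([tri(a,b) for a,b in zip(tp,sp)])
for p,a,b in zip(P,tp,sp): print(p.round(4),T[a[1],a[0]].round(4),S[b[1],b[0]].round(4))
f=lambda q:(np.c_[np.cos(q[2])*loc[:,0]-np.sin(q[2])*loc[:,1],np.sin(q[2])*loc[:,0]+np.cos(q[2])*loc[:,1]]+q[:2]-P[:,:2]).ravel()
r=least_squares(f,[.5,-.1,0]);print('fit',r.x,abs(r.fun).max(), np.degrees(r.x[2]))
q=r.x
print((P[:,:2]+f(q).reshape(-1,2)).round(4))
for n,a in(('spool',(417,205)),('jar',(392,187)),('mug',(276,289)),('cellar',(460,215))): print(n,T[a[1],a[0]].round(3))
E
python3 m.py
```

```text
[ 0.5939 -0.0548  0.0835] [ 0.5939 -0.0553  0.0825] [ 0.5927 -0.0542  0.0821]
[ 0.6075 -0.1164  0.0854] [ 0.608 -0.116  0.083] [ 0.6051 -0.117   0.0828]
[ 0.6202 -0.1754  0.0841] [ 0.62   -0.1748  0.0854] [ 0.618  -0.1757  0.0816]
[ 0.5337 -0.0689  0.0845] [ 0.5338 -0.0689  0.0825] [ 0.5323 -0.0688  0.0831]
[ 0.547  -0.1311  0.0859] [ 0.5476 -0.1294  0.0816] [ 0.5436 -0.1333  0.0833]
[ 0.5613 -0.1904  0.0836] [ 0.5614 -0.1903  0.0825] [ 0.562  -0.1906  0.0845]
fit [ 0.57725808 -0.12283981  0.22437719] 0.0013853444348908284 12.855866087854581
[[ 0.5937 -0.0555]
 [ 0.6075 -0.1159]
 [ 0.6213 -0.1764]
 [ 0.5332 -0.0693]
 [ 0.547  -0.1297]
 [ 0.5608 -0.1902]]
spool [ 0.679 -0.195  0.116]
jar [ 0.73  -0.16   0.051]
mug [0.528 0.077 0.072]
cellar [ 0.674 -0.306  0.025]
```

Run:
```python
import cv2
i=cv2.imread('pics/top0.png')[150:330,230:510]; cv2.imwrite('pics/crop.png',cv2.resize(i,None,fx=2.8,fy=2.8,interpolation=cv2.INTER_CUBIC))
```

```text
(no output)
```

View pics/crop.png

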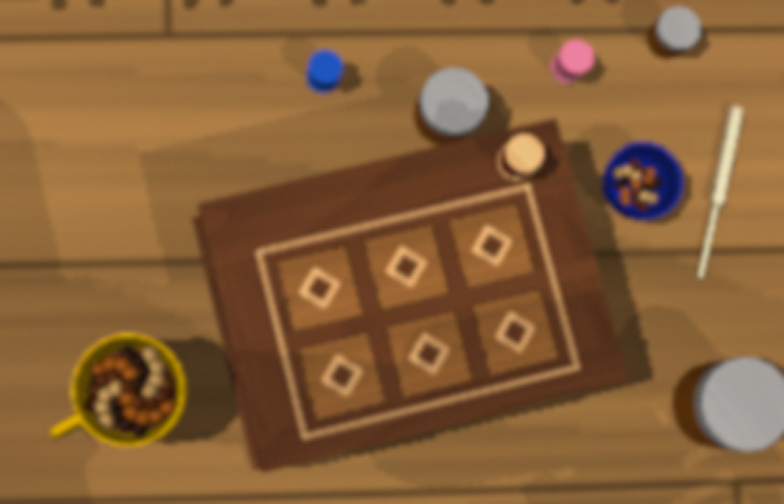

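Six panels confirmed. The closed fingers (about 35 x 18 mm) fit an opening once they are aligned to the chest's 12.9° yaw. I start with the front-right panel.

arm_command(
  increments=[
    {"dx": 0.0525,"dy": -0.0167,"dz": 0,"az": 0.05},
    {"dx": 0.105,"dy": -0.0333,"dz": 0,"az": 0.1},
    {"dx": 0.1575,"dy": -0.05,"dz": 0,"az": 0.15},
    {"dx": 0.21,"dy": -0.0667,"dz": 0,"az": 0.2},
    {"dx": 0.263,"dy": -0.0833,"dz": 0,"az": 0.228},
    {"dx": 0.316,"dy": -0.1,"dz": 0,"az": 0.228},
    {"dx": 0.368,"dy": -0.1169,"dz": 0,"az": 0.228},
    {"dx": 0.421,"dy": -0.1336,"dz": 0.02,"az": 0.228},
    {"dx": 0.421,"dy": -0.1336,"dz": 0.07,"az": 0.228},
    {"dx": 0.421,"dy": -0.1336,"dz": 0.12,"az": 0.228},
    {"dx": 0.421,"dy": -0.1336,"dz": 0.133,"az": 0.228},
    {"dx": 0.421,"dy": -0.1336,"dz": 0.133,"az": 0.228},
  ],
  hand=0,
)

```text
schema error: expected keys dx, dy, dz, ax, ay, az
```

arm_command(
  increments=[
    {"dx": 0.0525,"dy": -0.0167,"dz": 0,"ax": 0,"ay": 0,"az": 0.05},
    {"dx": 0.105,"dy": -0.0333,"dz": 0,"ax": 0,"ay": 0,"az": 0.1},
    {"dx": 0.1575,"dy": -0.05,"dz": 0,"ax": 0,"ay": 0,"az": 0.15},
    {"dx": 0.21,"dy": -0.0667,"dz": 0,"ax": 0,"ay": 0,"az": 0.2},
    {"dx": 0.263,"dy": -0.0833,"dz": 0,"ax": 0,"ay": 0,"az": 0.228},
    {"dx": 0.316,"dy": -0.1,"dz": 0,"ax": 0,"ay": 0,"az": 0.228},
    {"dx": 0.368,"dy": -0.1169,"dz": 0,"ax": 0,"ay": 0,"az": 0.228},
    {"dx": 0.421,"dy": -0.1336,"dz": 0.02,"ax": 0,"ay": 0,"az": 0.228},
    {"dx": 0.421,"dy": -0.1336,"dz": 0.07,"ax": 0,"ay": 0,"az": 0.228},
    {"dx": 0.421,"dy": -0.1336,"dz": 0.12,"ax": 0,"ay": 0,"az": 0.228},
    {"dx": 0.421,"dy": -0.1336,"dz": 0.133,"ax": 0,"ay": 0,"az": 0.228},
    {"dx": 0.421,"dy": -0.1336,"dz": 0.133,"ax": 0,"ay": 0,"az": 0.228},
  ],
  hand=0,
)

```text
time: 1.7
tcp_pos: [0.561, -0.1905, 0.2722]
tcp_rot: [[0.975, 0.223, 0.0], [0.223, -0.975, -0.0], [0.0, 0.0, -1.0]]
force: [0.1, 0.8, 0.4]
gripper_width: 0.0007
gripper_force: 0.0
```

arm_command(
  increments=[
    {"dx": 0,"dy": 0,"dz": 0.012,"ax": 0,"ay": 0,"az": 0},
    {"dx": 0,"dy": 0,"dz": 0.018,"ax": 0,"ay": 0,"az": 0},
    {"dx": 0,"dy": 0,"dz": 0.021,"ax": 0,"ay": 0,"az": 0},
    {"dx": 0,"dy": 0,"dz": 0.0225,"ax": 0,"ay": 0,"az": 0},
    {"dx": 0,"dy": 0,"dz": 0.0235,"ax": 0,"ay": 0,"az": 0},
    {"dx": 0,"dy": 0,"dz": 0.0235,"ax": 0,"ay": 0,"az": 0},
  ],
)

```text
time: 2.45
tcp_pos: [0.5608, -0.1903, 0.2486]
tcp_rot: [[0.975, 0.223, 0.0], [0.223, -0.975, -0.0], [0.0, 0.0, -1.0]]
force: [-0.9, 0.5, 3.4]
gripper_width: 0.0003
gripper_force: 1.2
```

Run:
```python
from h import *
o=monitor.get_obs(); print(o['time'],o['tcp_pos'],o['force'])
c=viewer.read_camera('wrist'); cv2.imwrite('pics/w1.png',c['color'][...,::-1])
```

```text
2.45 [ 0.5607663  -0.19027713  0.24855277] [-0.875718    0.45218082  3.43461337]
```

View pics/w1.png

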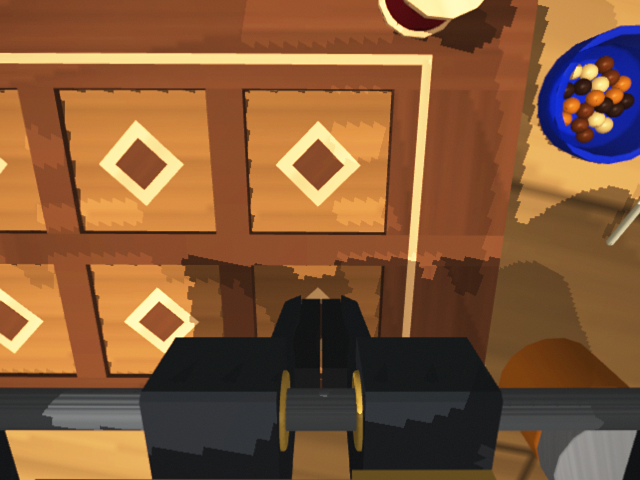

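The wrist view shows the closed fingers (tips near (322,300)) centred in the front-right opening. They have just touched, so I press a little further.

arm_command(
  increments=[
    {"dx": 0,"dy": 0,"dz": 0.0007,"ax": 0,"ay": 0,"az": 0},
    {"dx": 0,"dy": 0,"dz": 0.0007,"ax": 0,"ay": 0,"az": 0},
  ],
)

```text
time: 2.75
tcp_pos: [0.5608, -0.1903, 0.2477]
tcp_rot: [[0.975, 0.223, 0.0], [0.223, -0.975, -0.0], [0.0, 0.0, -1.0]]
force: [-0.1, -0.0, 3.5]
gripper_width: 0.0008
gripper_force: 1.6
```

arm_command(
  increments=[
    {"dx": 0,"dy": 0,"dz": 0.0008,"ax": 0,"ay": 0,"az": 0},
    {"dx": 0,"dy": 0,"dz": 0.0012,"ax": 0,"ay": 0,"az": 0},
    {"dx": 0,"dy": 0,"dz": 0.0012,"ax": 0,"ay": 0,"az": 0},
  ],
)

```text
time: 3.12
tcp_pos: [0.5608, -0.1903, 0.2464]
tcp_rot: [[0.975, 0.223, 0.0], [0.223, -0.975, -0.0], [0.0, 0.0, -1.0]]
force: [-0.2, -0.4, 3.7]
gripper_width: 0.0004
gripper_force: 1.6
```

It gives at steady force, so this looks like the push panel. I press it home.

arm_command(
  increments=[
    {"dx": 0,"dy": 0,"dz": 0.001,"ax": 0,"ay": 0,"az": 0},
    {"dx": 0,"dy": 0,"dz": 0.002,"ax": 0,"ay": 0,"az": 0},
    {"dx": 0,"dy": 0,"dz": 0.0025,"ax": 0,"ay": 0,"az": 0},
    {"dx": 0,"dy": 0,"dz": 0.0025,"ax": 0,"ay": 0,"az": 0},
  ],
)

```text
time: 3.62
tcp_pos: [0.5608, -0.1903, 0.2439]
tcp_rot: [[0.975, 0.223, 0.0], [0.223, -0.975, -0.0], [0.0, 0.0, -1.0]]
force: [0.1, -1.0, 2.9]
gripper_width: 0.0004
gripper_force: 1.6
```

Run:
```python
from h import *
c=viewer.read_camera('top'); cv2.imwrite('pics/t2.png',c['color'][...,::-1])
```

```text
(no output)
```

View pics/t2.png

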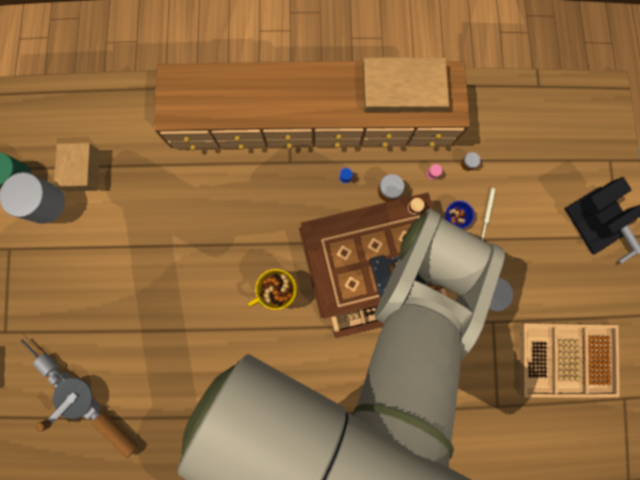

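The drawer is springing out at (355,318). I lift straight up, pausing for the drawer to travel, and clear the hand.

arm_command(
  increments=[
    {"dx": 0,"dy": 0,"dz": 0,"ax": 0,"ay": 0,"az": 0},
    {"dx": 0,"dy": 0,"dz": 0,"ax": 0,"ay": 0,"az": 0},
    {"dx": 0,"dy": 0,"dz": 0,"ax": 0,"ay": 0,"az": 0},
    {"dx": 0,"dy": 0,"dz": 0,"ax": 0,"ay": 0,"az": 0},
    {"dx": 0,"dy": 0,"dz": 0,"ax": 0,"ay": 0,"az": 0},
    {"dx": 0,"dy": 0,"dz": 0,"ax": 0,"ay": 0,"az": 0},
    {"dx": 0,"dy": 0,"dz": -0.01,"ax": 0,"ay": 0,"az": 0},
    {"dx": 0,"dy": 0,"dz": -0.04,"ax": 0,"ay": 0,"az": 0},
    {"dx": 0,"dy": 0,"dz": -0.09,"ax": 0,"ay": 0,"az": 0},
    {"dx": 0,"dy": 0,"dz": -0.14,"ax": 0,"ay": 0,"az": 0},
    {"dx": -0.05,"dy": 0.04,"dz": -0.16,"ax": 0,"ay": 0,"az": 0},
    {"dx": -0.1,"dy": 0.08,"dz": -0.16,"ax": 0,"ay": 0,"az": 0},
    {"dx": -0.14,"dy": 0.12,"dz": -0.16,"ax": 0,"ay": 0,"az": 0},
    {"dx": -0.18,"dy": 0.16,"dz": -0.16,"ax": 0,"ay": 0,"az": 0},
    {"dx": -0.21,"dy": 0.2,"dz": -0.16,"ax": 0,"ay": 0,"az": 0},
    {"dx": -0.24,"dy": 0.24,"dz": -0.16,"ax": 0,"ay": 0,"az": 0},
    {"dx": -0.24,"dy": 0.24,"dz": -0.16,"ax": 0,"ay": 0,"az": 0},
    {"dx": -0.24,"dy": 0.24,"dz": -0.16,"ax": 0,"ay": 0,"az": 0},
  ],
)

```text
time: 5.92
tcp_pos: [0.3804, -0.477, 0.4038]
tcp_rot: [[0.975, 0.223, -0.0], [0.223, -0.975, 0.001], [-0.0, -0.001, -1.0]]
force: [0.2, -0.0, 0.5]
gripper_width: 0.0005
gripper_force: 0.0
```

Run:
```python
from h import *
o=monitor.get_obs(); print(o['time'],o['tcp_pos'],o['force'],abs(o['qd']).max())
c=viewer.read_camera('top'); cv2.imwrite('pics/t3.png',c['color'][...,::-1])
W=world(c); k=np.array([np.cos(.2244),np.sin(.2244)])
for v in(268,267,269): print(W[v,414].round(4))
# chest-frame profile in front of the chest, along y=+40..-80 mm
L=np.array([W[...,0]-.5773,W[...,1]+.1228]); x=L[0]*k[0]+L[1]*k[1]; y=-L[0]*k[1]+L[1]*k[0]
for a in range(-160,-80,6):
    m=(x*1000>a)&(x*1000<a+6)&(abs(y)<.08); print(a,np.median(W[...,2][m]).round(3),np.percentile(W[...,2][m],95).round(3))
```

```text
5.925 [ 0.38042392 -0.47704354  0.4037756 ] [ 0.16431551 -0.00403964  0.5325502 ] 0.020300449279361768
[ 0.5614 -0.1901  0.0833]
[ 0.5635 -0.1908  0.0806]
[ 0.5592 -0.189   0.0883]
-160 0.0 0.003
-154 -0.0 0.003
-148 0.0 0.003
-142 0.0 0.003
-136 -0.0 0.003
-130 0.0 0.003
-124 0.07 0.073
-118 0.07 0.073
-112 0.022 0.07
-106 0.015 0.036
-100 0.024 0.035
-94 0.022 0.036
-88 0.024 0.035
-82 0.085 0.088
```

View pics/t3.png

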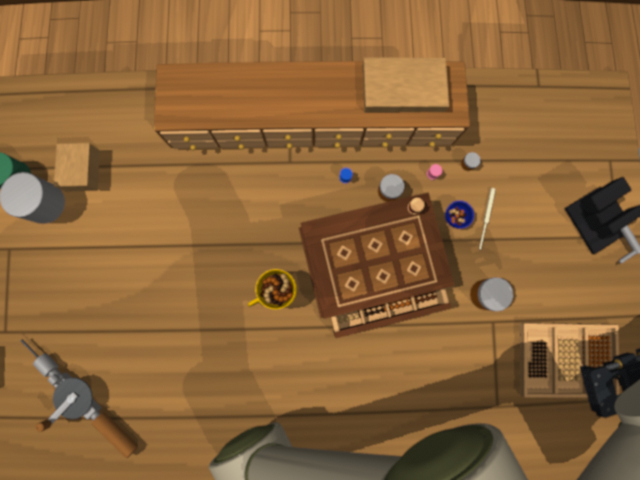

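The hand is clear and every object is where it was. I check the drawer's stroke more finely.

Run:
```python
from h import *
t=[]
k=np.array([np.cos(.2244),np.sin(.2244)])
for i in range(2):
    c=viewer.read_camera('top'); W=world(c)
    L=np.array([W[...,0]-.5773,W[...,1]+.1228]); x=L[0]*k[0]+L[1]*k[1]; y=-L[0]*k[1]+L[1]*k[0]; z=W[...,2]
    for y0 in(-.06,-.02,.02,.06):
        s=abs(y-y0)<.02
        print(y0,'drawer front',np.percentile(x[s&(z>.06)&(z<.077)&(x<-.1)],3).round(4),'chest front',np.percentile(x[s&(z>.08)&(z<.09)&(x<-.06)],2).round(4))
old=np.load('top.npy'); print(monitor.get_obs()['time'],abs(monitor.get_obs()['qd']).max())
for a in((417,205),(392,187),(276,289),(460,215),(488,215)): print(old[a[1],a[0]].round(3),W[a[1],a[0]].round(3))
```

```text
-0.06 drawer front -0.1235 chest front -0.0809
-0.02 drawer front -0.123 chest front -0.0807
0.02 drawer front -0.1228 chest front -0.0803
0.06 drawer front -0.1223 chest front -0.0798
-0.06 drawer front -0.1237 chest front -0.0808
-0.02 drawer front -0.123 chest front -0.0807
0.02 drawer front -0.1228 chest front -0.0802
0.06 drawer front -0.1222 chest front -0.0799
6.075 0.003358909796224258
[ 0.679 -0.195  0.116] [ 0.678 -0.194  0.119]
[ 0.73  -0.16   0.051] [ 0.73  -0.16   0.051]
[0.528 0.077 0.072] [0.528 0.078 0.069]
[ 0.674 -0.306  0.025] [ 0.674 -0.306  0.024]
[ 0.676 -0.374  0.007] [ 0.676 -0.373  0.008]
```

The drawer stands 42 mm out and at rest, and nothing has moved.

```bash
python3 -c "
from bench import finish_job
print(finish_job())"
```

```text
the job is handed in; nothing more can be done
None
```

The front-right panel was the push: pressing it sprang the drawer open about 42 mm, the hand is clear, the loose things have not moved measurably, and the job is handed in (no verdict was returned).

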